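# Straw into the open soda bottle

## Robot

A 7-joint arm with a two-finger parallel gripper is mounted at the origin on the work surface. World frame = base frame: x ahead of the robot, y to its left, z up, the work surface at z = 0. Lengths are in m, angles in rad, forces in N, time in s.
With the tool pointing down it reaches from about 0.35 to 0.9 m from the base axis. Payload 8.1 kg.
Tool frame: the origin (TCP) lies on the centre line of the jaws, within the pads' length; the fingertips stand 19 mm ahead of it and the grasp point (between the pads) is the TCP (arm.tip_reach is the distance from the TCP to the fingertips, in m); z points along the fingers, y is the line along which they close (so a half turn about z gives the same grasp; the last joint's range is limited). The gripper opens to 92 mm and grips with 3 to 60 N. Pads are 19 mm wide; open, the fingers measure 130 mm over their backs; the gripper's body (75 mm by 190 mm) begins 47 mm behind the grasp point.
Start: joints at [-1.323, 0.434, 0.025, 1.573, -0.012, 1.134, -0.075], TCP at [0.215, 0.587, 0.246] pointing down, gripper open.
Joint ranges: [-2.62, 2.62], [-0.44, 2.09], [-1.27, 1.32], [0.08, 2.57], [-1.32, 4.46], [0.12, 2], [-2.74, 2.74]. Speed limits (rad/s): [2.22, 2.22, 3.01, 3.01, 3.14, 3.14, 3.14].

## Interface

Orientations are given as a rotation vector (axis times angle).
In Python, from cell import arm gives the robot as it stands.
- The arm moves only by the tool arm_command, never from a script. Its argument "targets" is a list that holds one entry, the list of rows, each a list of 6 numbers: the shift along the tool's x, y, z in m, then the turn, a rotation vector about the tool's x, y, z in rad. A call has 1 to 10 rows; each row shifts and turns the commanded pose from where the row before left it, along the tool's axes as they then stand; what a row does not reach is not made up. A row lasts 1/8 s, in which the tool goes at most 62.5 mm and 10.7 degrees, less where a joint would pass 70% of its speed; a pose out of reach is approached as far as the arm can. A call with a gripper value outside its range is refused whole. "jaw" is the finger opening in m, from 0 to 0.0918, set as the call begins (left out, the last holds). The fingers move at their own pace and stop on an object; "newtons" is the grip in N (left out, the last holds). Time passes only in rows, so rows that do not move let the fingers close. It gives the time, the measured TCP pose, the force, the opening and the grip force at its end, in the units of the state.
- arm.observe(): the state, without advancing time (a new reading comes with each control period).
- arm.get_image(name): name is "scene" or "top" or "wrist"; returns a dict with "pixels" (384x512x3 uint8, red, green, blue), "z_map" (384x512 float32, m along the optical axis (not along the pixel's ray), 0 where there is no reading), "fx", "fy", "cx", "cy" (pixels), "xyz" and "rotation" of the camera in the world; the wrist camera has in their place "T_tool_cam" (4x4, takes a point from camera to tool coordinates, whose origin is the TCP and whose axes are the flange's). Camera axes: x right, y down, z forward; pixel columns grow to the right and rows downward; lengths in m; the calibration is good to about 2 mm. A picture is of the moment at which its call begins: read the wrist's pose just before it.
- arm.sign_off(): hands the job in; it is judged then, once.
The state is a dict: "clock": time; "joints": joint angles; "dq": joint speeds; "joint_efforts": joint torques, N m; "position": TCP position; "ee_rot": TCP orientation; "force": force on the tool from outside, world axes, zero at the start; "ft_torque": the same for the moment, N m; "width": opening from 0.0 (shut) to 1.0 (fully open); "gripper_force": force on a finger pad.
Only numpy, scipy, OpenCV 4.12 (cv2) and the standard library are available. Lean on these libraries where they do the work, as an engineer would, in place of code of your own. Each camera call takes 0.05 s, during which the arm holds its last target. There are 200 camera calls.

## Task

Get the guest's soda bottle ready: take the long plain metal straw out of the wooden stand and lower it gently down through the mouth of the open, empty green bottle until it stands on the bottle's bottom, then let go. Do not drop it in; keep the bottle standing where it is, and leave the capped bottle and the shorter paddle-topped stirrer as they are.

Things in the scene. Friction and masses are not known exactly. Their poses are not given: they have to be found in the camera images.
- straw_center (a point): Centre of the straw: plain straight steel tube, 10 mm thick, 210 mm long, nothing on top, 35 g, rigid; z axis along it, up. Starts upright in one of two sockets (14 mm wide, 50 mm deep, 110 mm apart) of a fixed wooden stand (60 x 170, 60 mm high), its foot 10 mm and top 220 mm above the cart top. Held 30 to 35 mm below its top, the fingers clear the mouth when its foot is on the bottle's bottom.
- bottle_mouth (a point): Centre of the mouth of the open, empty green glass bottle, 140 mm above its underside; z axis up. Loose, about 0.28 kg, body 60 mm in diameter, neck 38 mm outside and 30 mm inside over the top 28 mm, wider below. Its inner bottom is 6 mm above its underside (134 mm below the mouth); the straw standing in it sticks out about 75 mm.
- capped_top (a point): Centre of the cap's top on the other green glass bottle: same shape and size but closed by a steel crown cap, 144 mm high in all. Stays where it is.
- stirrer_center (a point): Centre of the drink stirrer in the stand's other socket: steel rod 10 mm in diameter with an upright round flat paddle 28 mm across on top, 150 mm long in all, its top 160 mm above the cart top. Stays where it is.
Things that resemble listed ones, but are neither listed nor needed, are in the scene too. What is shaped like the part that bears bottle_mouth but orange is not meant.

How it is judged:
On the way:
1. the straw is lifted clear out of its socket in the stand (height (world z) of straw_center above 0.19 m), for 0.1 s.
At the end, for the whole second after the job is handed in: The straw stands inside the open bottle: its centre 15 mm or more below the mouth (about 30 mm when on the bottom) and within 20 mm of the bottle's axis, leaning under 23 degrees, at rest; the bottle upright (within 6 degrees) and within 40 mm of where it started (z of straw_center in the frame of bottle_mouth between -0.06 and -0.015 m and horizontal distance between straw_center and bottle_mouth below 0.02 m and angle between straw_center's own z axis and vertical below 0.4 rad and angle between bottle_mouth's own z axis and vertical below 0.1 rad and distance of bottle_mouth from where it was at the start of the episode below 0.04 m and linear speed of straw below 0.03 m/s); the robot touches nothing.
It fails at once if the straw is dropped into the bottle (moves faster than 0.8 m/s inside its neck) (horizontal distance between straw_center and bottle_mouth below 0.03 m and z of straw_center in the frame of bottle_mouth below 0.1 m and linear speed of straw above 0.8 m/s).
It fails at once if the open bottle is tipped by more than 25 degrees (angle between bottle_mouth's own z axis and vertical above 0.44 rad).
It fails at once if the capped bottle is shifted or tipped (its top moves more than 30 mm) (distance of capped_top from where it was at the start of the episode above 0.03 m).
It fails at once if the stirrer is disturbed (moved more than 30 mm) (distance of stirrer_center from where it was at the start of the episode above 0.03 m).
It also fails if it takes over 42 s, if anything falls off the work surface, if the arm or the gripper's body presses on something with over 40 N, if the wrist force passes 120 N, or if a joint passes its speed limit or range.

## Working session

There is one attempt and no reset: what is moved stays moved. The work goes in short steps, Python scripts to look and compute and a tool call to move; the robot and the scene stay as the last step left them, time stands still between calls to the robot, and variables do not carry over. Pictures are saved under pics/ and viewed, at most 10 in all, crops included, and the job is handed in when it is done.

Besides the shell and the picture viewer there is one more tool, called after ">>>" by a JSON object that holds its "name" and its "arguments", one argument or row to a line. arm_command: Moves the arm, as the interface text tells. Its arguments: {"type":"object","properties":{"targets":{"type":"array","items":{"type":"array","items":{"type":"array","items":{"type":"number"}}}},"jaw":{"type":"number"},"newtons":{"type":"number"}},"required":["targets"]}

```bash
mkdir -p pics; cat > h.py <<'E'
import numpy as np, cv2
from cell import arm
from scipy.spatial.transform import Rotation as R
def snap(n):
    s=arm.observe(); im=arm.get_image(n)
    if n=="wrist":
        T=np.eye(4);T[:3,:3]=R.from_rotvec(s["ee_rot"]).as_matrix();T[:3,3]=s["position"]
        T=T@np.array(im["T_tool_cam"])
    else:
        T=np.eye(4);r=np.array(im["rotation"]);T[:3,:3]=r if r.shape==(3,3) else R.from_rotvec(r).as_matrix() if r.size==3 else R.from_quat(r).as_matrix();T[:3,3]=im["xyz"]
    z=im["z_map"];v,u=np.indices(z.shape)
    P=np.stack([(u-im["cx"])/im["fx"]*z,(v-im["cy"])/im["fy"]*z,z],-1)@T[:3,:3].T+T[:3,3]
    P[z==0]=np.nan
    return im,P,T
def save(im,f): cv2.imwrite("pics/"+f,im["pixels"][...,::-1])
E
python3 - <<'E'
from h import *
s=arm.observe();print(s)
ims=[]
for n in("scene","top"):
    im,P,T=snap(n);save(im,n+"0.png");np.savez(n+"0.npz",P=P,T=T,rgb=im["pixels"],K=[im["fx"],im["fy"],im["cx"],im["cy"]]);print(n,np.array(im["rotation"]).shape,T.round(3).tolist(),im["fx"])
E
```

```text
{'clock': 0.0, 'joints': array([-1.32258923,  0.43522009,  0.02495575,  1.57412187, -0.01157527,
        1.13399248, -0.07510339]), 'dq': array([ 9.54172379e-04, -1.39733573e-03,  2.13974332e-05, -1.39614628e-03,
       -7.75894591e-05, -3.92905067e-04,  3.00448184e-04]), 'joint_efforts': array([ 4.50776652e-04, -6.67831850e+01,  9.85005274e-01, -3.14474022e+01,
       -6.07245625e-02,  4.26953263e-02,  1.49509606e-04]), 'position': array([0.2146656 , 0.58645233, 0.24493698]), 'ee_rot': array([-5.48277350e-01, -3.09325655e+00,  2.50182499e-03]), 'force': array([1.12838802, 1.20451499, 0.52986769]), 'ft_torque': array([ 0.07817221,  0.02808392, -0.00305386]), 'gripper_force': 0.0, 'width': 1.0060402017193353}
scene (3,) [[-0.4, 0.635, -0.661, 1.156], [0.916, 0.261, -0.304, 0.226], [-0.02, -0.727, -0.686, 0.731], [0.0, 0.0, 0.0, 1.0]] 356.5162776861208
top (3,) [[-0.026, -0.987, 0.156, 0.373], [-1.0, 0.025, -0.003, -0.022], [-0.001, -0.156, -0.988, 1.22], [0.0, 0.0, 0.0, 1.0]] 493.1676090215457
```

View pics/scene0.png

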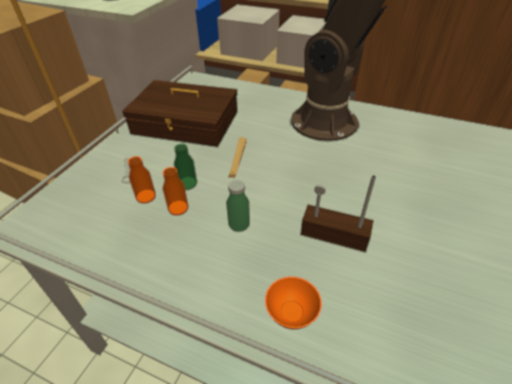

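View pics/top0.png

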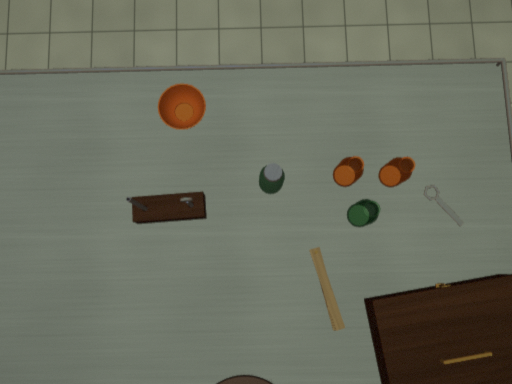

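The pictures hold these candidates:
- **Straw:** the long plain rod at scene (369,200), top (138,204). The paddle-topped stirrer is at scene (319,200), top (187,201).
- **Bottles:** the green one without a cap is at scene (185,167), top (363,213). The green one with a grey cap is at scene (238,207), top (271,178). Two orange bottles are at scene (141,180) and (175,190).

By the description I choose the long rod and the uncapped green bottle. I'll check both in one close crop.

```bash
python3 - <<'E'
from h import *
s=np.load("scene0.npz");t=np.load("top0.npz")
a=cv2.resize(s["rgb"][130:250,110:260],(750,600)[:2] and (400,320),interpolation=3)
b=cv2.resize(s["rgb"][165:255,290:390],(400,280)[:2],interpolation=3)
c=cv2.resize(t["rgb"][140:240,320:420],(380,320),interpolation=3)
d=cv2.resize(t["rgb"][185:230,120:215],(380,280)[:2],interpolation=3)
o=np.vstack([np.hstack([a,c]),np.hstack([b,d])]);cv2.imwrite("pics/crop.png",o[...,::-1])
np.set_printoptions(precision=3,suppress=True)
for n,D in(("s",s),("t",t)):
    P=D["P"]
    for nm,x0,x1,y0,y1,zmin in(("all",.2,.8,-.5,.5,.04),):
        m=(np.nan_to_num(P[...,2])>.03)&(P[...,0]>.15)&(P[...,0]<.8)&(abs(P[...,1])<.45)
        k,l,st,ce=cv2.connectedComponentsWithStats(m.astype(np.uint8))
        for i in range(1,k):
            if st[i,4]>8:
                Q=P[l==i];zt=Q[:,2].max();q=Q[Q[:,2]>zt-.012]
                print(n,ce[i].round(),st[i,4],"lo",Q.min(0),"hi",Q.max(0),"top",q.mean(0))
E
```

```text
s [202. 118.] 2035 lo [ 0.15 -0.45  0.03] hi [ 0.327 -0.29   0.124] top [ 0.167 -0.438  0.118]
s [178. 178.] 1414 lo [ 0.475 -0.314  0.03 ] hi [ 0.629 -0.232  0.142] top [ 0.553 -0.275  0.136]
s [140. 177.] 753 lo [ 0.571 -0.398  0.03 ] hi [ 0.624 -0.347  0.141] top [ 0.594 -0.375  0.136]
s [339. 219.] 2106 lo [0.487 0.085 0.03 ] hi [0.558 0.256 0.222] top [0.522 0.225 0.217]
s [237. 204.] 859 lo [ 0.563 -0.105  0.03 ] hi [ 0.615 -0.047  0.147] top [ 0.587 -0.076  0.143]
s [296. 291.] 699 lo [0.712 0.079 0.03 ] hi [0.8   0.197 0.053] top [0.744 0.136 0.047]
t [179. 112.] 318 lo [0.712 0.078 0.03 ] hi [0.8   0.195 0.053] top [0.753 0.141 0.047]
t [349. 170.] 628 lo [ 0.565 -0.294  0.03 ] hi [ 0.625 -0.234  0.143] top [ 0.594 -0.264  0.137]
t [397. 171.] 727 lo [ 0.561 -0.405  0.03 ] hi [ 0.621 -0.348  0.143] top [ 0.591 -0.378  0.138]
t [271. 178.] 594 lo [ 0.552 -0.108  0.03 ] hi [ 0.607 -0.049  0.148] top [ 0.581 -0.079  0.142]
t [167. 207.] 1930 lo [0.487 0.083 0.03 ] hi [0.554 0.254 0.222] top [0.518 0.223 0.217]
t [364. 212.] 611 lo [ 0.464 -0.321  0.03 ] hi [ 0.523 -0.263  0.143] top [ 0.494 -0.293  0.138]
t [410. 329.] 5446 lo [ 0.15 -0.45  0.03] hi [ 0.317 -0.292  0.124] top [ 0.164 -0.44   0.119]
```

View pics/crop.png

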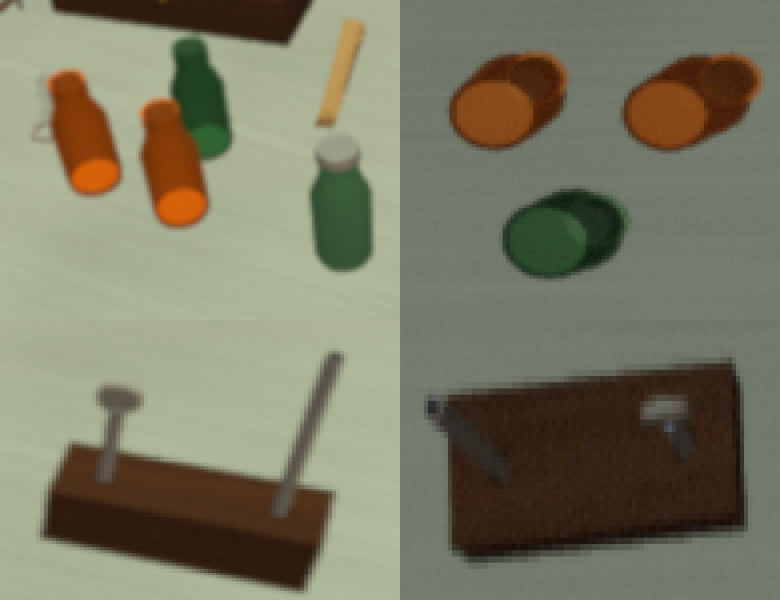

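The crop confirms the choice. The long plain rod is the straw (crop lower left, top at (335,357)), and its neighbour has the round paddle. The uncapped green bottle has an open dark mouth (crop upper right, (600,212)), and the other green one wears a grey cap.

Straw top is about (0.520, 0.224), and the mouth is about (0.494, -0.293).

>>> {"name": "arm_command", "arguments": {
  "targets": [
    [[-0.041,-0.0235,-0.004,0,0,0],[-0.041,-0.0235,-0.004,0,0,0],[-0.041,-0.0235,-0.004,0,0,0],[-0.041,-0.0235,-0.004,0,0,0],[-0.041,-0.0235,-0.004,0,0,0],[-0.041,-0.0235,-0.004,0,0,0],[-0.041,-0.0235,-0.004,0,0,0],[-0.041,-0.0235,-0.004,0,0,0],[-0.041,-0.0235,-0.004,0,0,0],[-0.041,-0.0235,-0.004,0,0,0]]
  ],
  "jaw": 0.09
}}

```text
clock: 1.35
position: [0.5197, 0.224, 0.2856]
ee_rot: [-0.548, -3.093, 0.0]
force: [0.4, 0.9, 0.3]
width: 0.979
gripper_force: 0.0
```

>>> {"name": "arm_command", "arguments": {
  "targets": [
    [[0,0,0,0,0,0],[0,0,0,0,0,0]]
  ]
}}

```text
clock: 1.6
position: [0.5186, 0.2256, 0.2853]
ee_rot: [-0.548, -3.092, 0.0]
force: [-0.6, 0.5, 0.0]
width: 0.98
gripper_force: 0.0
```

```bash
python3 - <<'E'
from h import *
np.set_printoptions(precision=4,suppress=True)
s=arm.observe();print(s["position"],s["ee_rot"],s["joints"],s["clock"])
im,P,T=snap("wrist");save(im,"w1.png")
r=R.from_rotvec(s["ee_rot"]).as_matrix()
Z=np.nan_to_num(P[...,2])
for a,b in((.21,.24),(.19,.21),(.17,.19),(.12,.165),(.07,.115)):
    m=(Z>a)&(Z<b)&(np.hypot(P[...,0]-.52,P[...,1]-.224)<.04); Q=P[m]
    print(a,m.sum(),np.median(Q,0) if len(Q) else "", (np.median(Q,0)-s["position"])@r if len(Q) else "")
E
```

```text
[0.5186 0.2256 0.2853] [-0.5484 -3.0923  0.0002] [-0.6576  0.3061  0.2027  1.6752 -0.0666  1.1678  0.7819] 1.6
0.21 200 [0.517  0.2251 0.2197] [ 0.0013 -0.001   0.0656]
0.19 99 [0.5143 0.2264 0.2003] [ 0.0042 -0.0007  0.085 ]
0.17 80 [0.5143 0.2263 0.1809] [ 0.0042 -0.0008  0.1044]
0.12 122 [0.5143 0.2261 0.1449] [ 0.0041 -0.001   0.1404]
0.07 77 [0.514  0.2267 0.0955] [ 0.0045 -0.0005  0.1899]
```

View pics/w1.png

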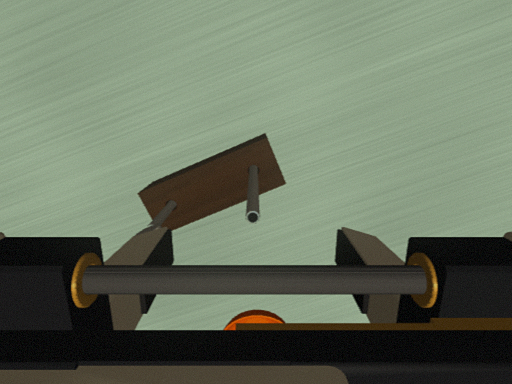

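The wrist picture shows the straw top at (253,216), centred between the jaws, with the stirrer off to the left. I'll descend and grip 33 mm below the top.

>>> {"name": "arm_command", "arguments": {
  "targets": [
    [[0.001,-0.001,0.02,0,0,0],[0,0,0.02,0,0,0],[0,0,0.02,0,0,0],[0,0,0.02,0,0,0],[0,0,0.012,0,0,0],[0,0,0.006,0,0,0],[0,0,0,0,0,0]]
  ]
}}

```text
clock: 2.52
position: [0.5176, 0.225, 0.1877]
ee_rot: [-0.548, -3.093, -0.0]
force: [-0.7, 0.9, 0.0]
width: 0.978
gripper_force: 0.0
```

>>> {"name": "arm_command", "arguments": {
  "targets": [
    [[0,0,0,0,0,0],[0,0,0,0,0,0],[0,0,0,0,0,0],[0,0,0,0,0,0],[0,0,0,0,0,0],[0,0,0,0,0,0],[0,0,0,0,0,0],[0,0,0,0,0,0]]
  ],
  "jaw": 0.0,
  "newtons": 20
}}

```text
clock: 3.52
position: [0.5178, 0.2247, 0.1877]
ee_rot: [-0.548, -3.093, 0.0]
force: [1.2, 0.2, -0.0]
width: 0.159
gripper_force: 0.0
```

>>> {"name": "arm_command", "arguments": {
  "targets": [
    [[0,0,0,0,0,0],[0,0,0,0,0,0],[0,0,0,0,0,0],[0,0,0,0,0,0]]
  ]
}}

```text
clock: 4.03
position: [0.5178, 0.2247, 0.1877]
ee_rot: [-0.548, -3.093, -0.0]
force: [0.1, 0.1, 0.1]
width: 0.101
gripper_force: 20.0
```

>>> {"name": "arm_command", "arguments": {
  "targets": [
    [[0,0,-0.01,0,0,0],[0,0,-0.015,0,0,0],[0,0,-0.02,0,0,0],[0,0,-0.02,0,0,0],[0,0,-0.025,0,0,0],[0,0,-0.025,0,0,0],[0,0,-0.025,0,0,0],[0,0,-0.025,0,0,0],[0,0,-0.015,0,0,0],[0,0,0,0,0,0]]
  ]
}}

```text
clock: 5.28
position: [0.5182, 0.2249, 0.369]
ee_rot: [0.548, 3.092, 0.002]
force: [-0.1, 0.1, -0.8]
width: 0.105
gripper_force: 20.0
```

```bash
python3 - <<'E'
from h import *
np.set_printoptions(precision=4,suppress=True)
s=arm.observe();print(s["position"],s["ee_rot"],s["force"],s["joints"])
r=R.from_rotvec(s["ee_rot"]).as_matrix()
print("to bottle (tool)",(np.array([.494,-.293,.36])-s["position"])@r)
im,P,T=snap("scene");save(im,"s1.png")
p=s["position"];Z=np.nan_to_num(P[...,2])
for a in np.arange(.16,.36,.025):
    Q=P[(Z>a)&(Z<a+.025)&(np.hypot(P[...,0]-p[0],P[...,1]-p[1])<.035)];print(a.round(3),len(Q),Q.mean(0) if len(Q) else "")
E
```

```text
[0.5182 0.2249 0.369 ] [0.548  3.0915 0.0024] [-0.0793  0.0765 -0.7724] [-0.6674  0.256   0.2145  1.5375 -0.0554  1.3516  0.7722]
to bottle (tool) [-0.1553 -0.4946  0.0084]
0.16 0 
0.185 30 [0.5232 0.2255 0.2007]
0.21 44 [0.5231 0.2258 0.2226]
0.235 48 [0.5233 0.2255 0.2478]
0.26 51 [0.5233 0.2254 0.2733]
0.285 53 [0.5232 0.2256 0.2981]
0.31 57 [0.523  0.2254 0.3225]
0.335 96 [0.5253 0.223  0.3508]
```

>>> {"name": "arm_command", "arguments": {
  "targets": [
    [[-0.0125,-0.0395,0,0,0,0],[-0.0125,-0.0395,0,0,0,0],[-0.0125,-0.0395,0,0,0,0],[-0.0125,-0.0395,0,0,0,0],[-0.0125,-0.0395,0,0,0,0],[-0.0125,-0.0395,0,0,0,0],[-0.0125,-0.0395,0,0,0,0],[-0.0125,-0.0395,0,0,0,0],[-0.0125,-0.0395,0,0,0,0],[-0.0125,-0.0395,0,0,0,0]]
  ]
}}

```text
clock: 6.58
position: [0.4987, -0.1902, 0.3666]
ee_rot: [-0.548, -3.092, -0.0]
force: [-0.0, 0.4, 0.2]
width: 0.101
gripper_force: 20.0
```

>>> {"name": "arm_command", "arguments": {
  "targets": [
    [[-0.01,-0.03,0,0,0,0],[-0.01,-0.03,0,0,0,0],[-0.007,-0.025,0,0,0,0],[-0.003,-0.015,0,0,0,0],[0,0,0,0,0,0],[0,0,0,0,0,0],[0,0,0,0,0,0]]
  ]
}}

```text
clock: 7.45
position: [0.4936, -0.2922, 0.3677]
ee_rot: [0.546, 3.094, 0.001]
force: [1.5, -0.2, -0.3]
width: 0.103
gripper_force: 20.0
```

```bash
python3 - <<'E'
from h import *
np.set_printoptions(precision=4,suppress=True)
s=arm.observe();print(s["position"],s["ee_rot"],s["force"],s["clock"])
r=R.from_rotvec(s["ee_rot"]).as_matrix();p=s["position"]
for n in("scene","top","wrist"):
    im,P,T=snap(n);Z=np.nan_to_num(P[...,2])
    Q=P[(Z>.131)&(Z<.15)&(np.hypot(P[...,0]-.494,P[...,1]+.293)<.05)]
    if len(Q)>5:
        c,rad=cv2.minEnclosingCircle(Q[:,:2].astype(np.float32));print(n,"rim",len(Q),Q.mean(0),c,rad,(np.r_[c,.14]-p)@r)
    for a in np.arange(.17,.34,.03):
        Q=P[(Z>a)&(Z<a+.03)&(np.hypot(P[...,0]-p[0],P[...,1]-p[1])<.035)];print(a.round(3),len(Q),np.median(Q,0) if len(Q) else "")
    save(im,n+"2.png")
a=cv2.imread("pics/wrist2.png");b=cv2.imread("pics/scene2.png")[20:220,80:280]
cv2.imwrite("pics/c2.png",np.hstack([cv2.resize(a,(400,300)),cv2.resize(b,(300,300),interpolation=3)]))
E
```

```text
[ 0.4936 -0.2922  0.3677] [0.5458 3.0938 0.001 ] [ 1.4618 -0.2057 -0.3219] 7.45
scene rim 89 [ 0.4975 -0.2912  0.1365] (0.4955819547176361, -0.2912333607673645) 0.020685303956270218 [-0.0016  0.0015  0.2277]
0.17 12 [ 0.4973 -0.2889  0.1953]
0.2 36 [ 0.4981 -0.2892  0.2146]
0.23 41 [ 0.4979 -0.289   0.2447]
0.26 42 [ 0.4981 -0.2883  0.2751]
0.29 44 [ 0.4981 -0.2885  0.3041]
0.32 47 [ 0.4981 -0.2888  0.3345]
top rim 98 [ 0.4924 -0.2909  0.1381] (0.49381834268569946, -0.29344940185546875) 0.01926850527524948 [-0.0007 -0.0012  0.2277]
0.17 9 [ 0.4918 -0.2888  0.1925]
0.2 21 [ 0.4917 -0.2889  0.2184]
0.23 20 [ 0.4919 -0.2891  0.2444]
0.26 8 [ 0.4924 -0.2885  0.265 ]
0.29 0 
0.32 0 
wrist rim 308 [ 0.4919 -0.2926  0.139 ] (0.4943240284919739, -0.2933242917060852) 0.018973596394062042 [-0.0011 -0.0009  0.2277]
0.17 19 [ 0.49   -0.2906  0.1952]
0.2 73 [ 0.49   -0.2914  0.2159]
0.23 99 [ 0.49   -0.2906  0.2468]
0.26 135 [ 0.4901 -0.2906  0.277 ]
0.29 203 [ 0.49   -0.2912  0.3066]
0.32 323 [ 0.4901 -0.2907  0.3373]
```

View pics/c2.png

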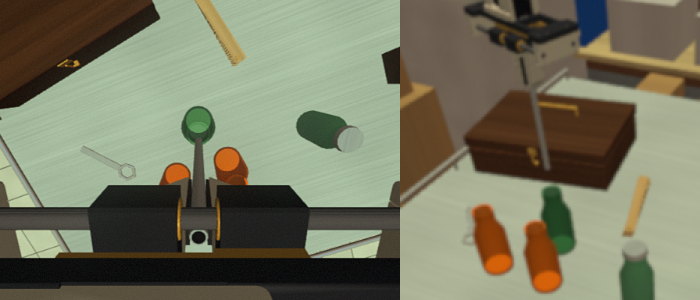

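The wrist view shows the straw vertical, its foot over the mouth of the uncapped green bottle at (200,118). The offset is about 1 mm, so I'll lower it.

>>> {"name": "arm_command", "arguments": {
  "targets": [
    [[-0.001,-0.001,0.015,0,0,0],[0,0,0.015,0,0,0],[0,0,0.015,0,0,0],[0,0,0.015,0,0,0],[0,0,0.015,0,0,0],[0,0,0.015,0,0,0],[0,0,0,0,0,0],[0,0,0,0,0,0]]
  ]
}}

```text
clock: 8.6
position: [0.494, -0.2949, 0.2781]
ee_rot: [0.548, 3.093, -0.0]
force: [-0.2, -0.2, -0.5]
width: 0.109
gripper_force: 20.0
```

>>> {"name": "arm_command", "arguments": {
  "targets": [
    [[0,0,0.015,0,0,0],[0,0,0.015,0,0,0],[0,0,0.015,0,0,0],[0,0,0.015,0,0,0],[0,0,0.012,0,0,0],[0,0,0.008,0,0,0],[0,0,0.004,0,0,0],[0,0,0.003,0,0,0],[0,0,0,0,0,0],[0,0,0,0,0,0]]
  ]
}}

```text
clock: 9.85
position: [0.4939, -0.2948, 0.191]
ee_rot: [0.548, 3.093, -0.0]
force: [-1.0, 0.2, -0.7]
width: 0.108
gripper_force: 20.0
```

```bash
python3 - <<'E'
from h import *
np.set_printoptions(precision=4,suppress=True)
s=arm.observe();print(s["position"],s["force"],s["clock"])
a=[]
for n in("wrist","scene"):
    im,P,T=snap(n);Z=np.nan_to_num(P[...,2]);save(im,n+"3.png")
    Q=P[(Z>.131)&(Z<.141)&(np.hypot(P[...,0]-.494,P[...,1]+.293)<.05)]
    print(n,len(Q),cv2.minEnclosingCircle(Q[:,:2].astype(np.float32)) if len(Q) else "")
a=cv2.imread("pics/wrist3.png");b=cv2.imread("pics/scene3.png")[80:230,110:260]
cv2.imwrite("pics/c3.png",np.hstack([cv2.resize(a,(400,300)),cv2.resize(b,(300,300),interpolation=3)]))
E
```

```text
[ 0.4939 -0.2948  0.191 ] [-1.0094  0.1544 -0.7015] 9.85
wrist 794 ((0.4939952790737152, -0.29307490587234497), 0.01893262006342411)
scene 87 ((0.49758684635162354, -0.2915026843547821), 0.019581157714128494)
```

View pics/c3.png

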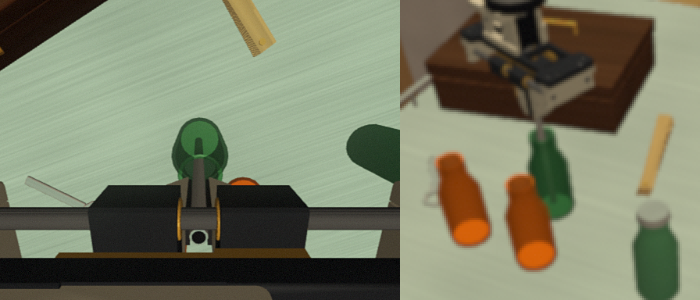

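The straw is inside the green bottle, which stands upright and hasn't moved (wrist view (200,155)). About 7 mm of descent is left, so I'll go gently until it touches.

>>> {"name": "arm_command", "arguments": {
  "targets": [
    [[0,0.002,0.002,0,0,0],[0,0,0.002,0,0,0],[0,0,0.001,0,0,0],[0,0,0.001,0,0,0],[0,0,0,0,0,0],[0,0,0,0,0,0]]
  ]
}}

```text
clock: 10.7
position: [0.4945, -0.2928, 0.1848]
ee_rot: [0.548, 3.093, 0.0]
force: [-0.2, 0.2, 0.2]
width: 0.106
gripper_force: 20.0
```

>>> {"name": "arm_command", "arguments": {
  "targets": [
    [[0,0,0.0005,0,0,0],[0,0,0.0005,0,0,0],[0,0,0,0,0,0],[0,0,0,0,0,0]]
  ]
}}

```text
clock: 11.2
position: [0.4945, -0.2928, 0.1837]
ee_rot: [-0.548, -3.093, -0.0]
force: [0.3, -0.1, 0.0]
width: 0.106
gripper_force: 20.0
```

>>> {"name": "arm_command", "arguments": {
  "targets": [
    [[0,0,0.0005,0,0,0],[0,0,0.0005,0,0,0],[0,0,0,0,0,0],[0,0,0,0,0,0]]
  ]
}}

```text
clock: 11.7
position: [0.495, -0.2931, 0.1836]
ee_rot: [0.548, 3.092, -0.0]
force: [-1.4, 1.0, 7.2]
width: 0.105
gripper_force: 20.0
```

Contact: 7 N upward. I'll ease off slightly, then release.

>>> {"name": "arm_command", "arguments": {
  "targets": [
    [[0,0,-0.0005,0,0,0],[0,0,0,0,0,0]]
  ]
}}

```text
clock: 11.95
position: [0.4947, -0.293, 0.1836]
ee_rot: [0.548, 3.092, -0.0]
force: [-0.5, 0.3, 6.1]
width: 0.102
gripper_force: 20.0
```

>>> {"name": "arm_command", "arguments": {
  "targets": [
    [[0,0,0,0,0,0],[0,0,0,0,0,0],[0,0,0,0,0,0],[0,0,0,0,0,0],[0,0,0,0,0,0],[0,0,0,0,0,0],[0,0,0,0,0,0],[0,0,0,0,0,0],[0,0,0,0,0,0],[0,0,0,0,0,0]]
  ],
  "jaw": 0.09
}}

```text
clock: 13.2
position: [0.4945, -0.2928, 0.1832]
ee_rot: [0.548, 3.093, 0.0]
force: [0.9, -0.3, 0.6]
width: 0.981
gripper_force: 0.0
```

>>> {"name": "arm_command", "arguments": {
  "targets": [
    [[0,0,-0.01,0,0,0],[0,0,-0.015,0,0,0],[0,0,-0.02,0,0,0],[0,0,-0.02,0,0,0],[0,0,-0.02,0,0,0],[0,0,-0.02,0,0,0],[0,0,-0.015,0,0,0],[0,0,0,0,0,0],[0,0,0,0,0,0]]
  ]
}}

```text
clock: 14.32
position: [0.4942, -0.2926, 0.3027]
ee_rot: [-0.548, -3.093, -0.0]
force: [0.7, -0.9, 0.6]
width: 0.978
gripper_force: 0.0
```

```bash
python3 - <<'E'
from h import *
np.set_printoptions(precision=4,suppress=True)
s=arm.observe();print(s["position"],s["force"],s["width"],s["clock"])
for n in("wrist","scene"):
    im,P,T=snap(n);Z=np.nan_to_num(P[...,2]);save(im,n+"4.png")
    near=np.hypot(P[...,0]-.494,P[...,1]+.293)<.06
    Q=P[(Z>.131)&(Z<.142)&near]
    print(n,len(Q),cv2.minEnclosingCircle(Q[:,:2].astype(np.float32)))
    for a in(.15,.17,.19,.21):
        Q=P[(Z>a)&(Z<a+.02)&near];print(a,len(Q),Q.mean(0) if len(Q) else "",Q[:,2].max() if len(Q) else "")
a=cv2.imread("pics/wrist4.png");b=cv2.imread("pics/scene4.png")[80:230,110:260]
cv2.imwrite("pics/c4.png",np.hstack([cv2.resize(a,(400,300)),cv2.resize(b,(300,300),interpolation=3)]))
E
```

```text
[ 0.4942 -0.2926  0.3027] [ 0.7441 -0.88    0.584 ] 0.9778884666740554 14.325
wrist 481 ((0.4945268929004669, -0.29323193430900574), 0.019161950796842575)
0.15 54 [ 0.4913 -0.2918  0.1606] 0.16970425687141077
0.17 66 [ 0.4915 -0.2916  0.1807] 0.1897485013681633
0.19 80 [ 0.4915 -0.2914  0.2004] 0.2098236140340535
0.21 145 [ 0.4942 -0.2925  0.2156] 0.2178139484164601
scene 88 ((0.49782586097717285, -0.29285669326782227), 0.020835479721426964)
0.15 19 [ 0.4987 -0.2897  0.1603] 0.16909685440654587
0.17 22 [ 0.4991 -0.2897  0.1791] 0.18769413240350652
0.19 24 [ 0.4991 -0.2894  0.1993] 0.2081983711453712
0.21 13 [ 0.4975 -0.2904  0.2133] 0.2174183518116951
```

View pics/c4.png

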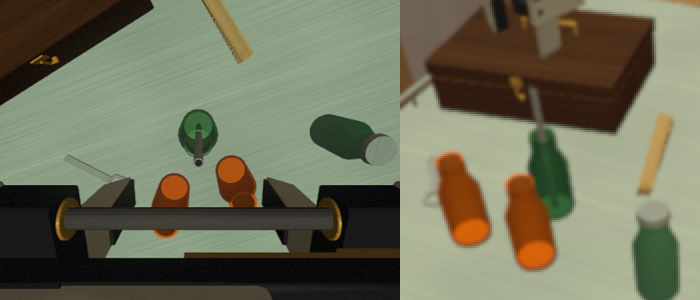

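The straw stands upright in the green bottle, top at 0.217 m (wrist view (199,161)). The bottle hasn't moved and the gripper is clear.

```bash
python3 -c "
from cell import arm
print(arm.sign_off())"
```

```text
the job is handed in; nothing more can be done
None
```

The straw was lowered gently to the bottom of the open green bottle and let go. It stands upright there, the bottle is where it started, the gripper is clear of everything, and the job is handed in, though the sign-off gave no verdict.

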